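# Wedge the spring clip off the stake bar

### The job

Take the wooden wedge by its handle and slide it, thin end first, along the top of the steel stake bar and under the spring clip until the clip is spread open and springs up off the bar. Lift the clip away on the wedge and set both down gently inside the flat steel tray; do not pull at the clip with the fingers while it is on the bar, do not let it fall onto the bench, and leave the other things where they are.

Things in the scene. Friction and masses are not known exactly. Their poses are not given: they have to be found in the camera images.
- stand: Fixed dark wooden stand holding a level round steel stake bar. Origin on the bench under the clip's middle; x runs along the bar from its free tail into the stand, z up. Bar 40 mm diameter, axis at z = 60, top at z = 80; full size from x = -45 (round end to -65). Block x = 16 to 126, 90 wide, top at z = 76; base plate 130 wide, 14 thick; domed head beyond x = 145, top at z = 90 (all mm).
- bar_top (a point): Point on the bar's top line over the stand's origin, at the clip's middle; axes as the stand's.
- slot (a point): Top of the 38 mm wide slot between the stand's two wooden cheeks, midway: the cheeks stand at the stand's x = 16 to 40 mm, 130 mm high, each 26 mm thick across. The clip starts 1 mm before them and they stop it from being pushed along the bar; the wedge passes between them, over the bar and the block.
- clip: Loose steel spring clip astride the bar: 30 mm along it, about 70 wide, 60 high, 0.12 kg. Origin on the bar's axis (60 mm over the bench); x along the bar, z up; feet 26 mm below it. Its spring jaws' lips catch under the bar and each spread about 4 mm to pass. Raised 20 mm they are past the widest part; raised 31 mm the clip is fully off, jaws closed above the bar. Lifting takes about 8 N.
- bridge_under (a point): Middle of the underside of the clip's flat bridge, 30 mm over the clip's origin, so 10 mm over the bar's top as it starts. The opening there, between two inner ribs by which the clip rests on the bar, is 30 mm wide.
- wedge: Loose pale wooden wedge, 180 mm long, 18 wide, about 0.15 kg, standing on its flat underside. Origin under its middle; x points to the thin nose, z up. The nose is 4 mm thick; the top rises evenly to 42 mm at x = -10 mm, then is level to the handle (x = -46). Waxed; pushing it under the clip takes about 10 N. With the clip on the level part, wedge carried level, it rides stably astride.
- wedge_handle (a point): Middle of the wedge's handle block, 68 mm behind the wedge's origin (x = -68 mm) and 42 mm over its underside. The block is 44 mm long, 24 mm wide across y, its top 64 mm over the underside; grasp it from above across its width.
- wedge_nose (a point): Middle of the lower edge of the wedge's thin nose, 90 mm from the wedge's origin along its x.
- tray: Fixed flat dark steel tray, open on top, 270 mm (its x) by 190 mm (its y), 35 mm high, walls and floor 5 mm thick. Origin under its middle on the bench, z up.
Not all that is in view belongs to the job. What is shaped like the wedge but turquoise is not meant.

How it is judged:
On the way, in this order (a step that is already met when the one before it is completed fails the run):
1. the wedge's nose is under the clip, past its middle, while the clip is still on the bar (x of wedge_nose in the frame of clip between 0 and 0.1 m and y of wedge_nose in the frame of clip between -0.015 and 0.015 m and z of wedge_nose in the frame of clip between -0.01 and 0.03 m and z of clip in the frame of bar_top below 0 m), for 0.05 s.
2. the clip is off the bar: raised at least 28 mm and borne by the wedge (z of clip in the frame of bar_top above 0.008 m and contact force between wedge and clip above 0.2 N), for 0.1 s.
At the end, for the whole second after the job is handed in: The clip (origin less than 50 mm over the bench) and the wedge (its middle and its nose both less than 30 mm over the bench) lie inside the tray's walls, at rest (under 20 mm/s) (x of clip in the frame of tray between -0.13 and 0.13 m and y of clip in the frame of tray between -0.09 and 0.09 m and height (world z) of clip below 0.05 m and x of wedge in the frame of tray between -0.13 and 0.13 m and y of wedge in the frame of tray between -0.09 and 0.09 m and height (world z) of each of wedge, wedge_nose below 0.03 m and x of wedge_nose in the frame of tray between -0.135 and 0.135 m and y of wedge_nose in the frame of tray between -0.095 and 0.095 m and linear speed of each of clip, wedge below 0.02 m/s); the robot touches nothing.
It fails at once if the fingers press on the clip with more than 1 N while it is on the bar (contact force between the fingers and clip above 1 N and z of clip in the frame of bar_top below 0 m and horizontal distance between clip and bar_top below 0.06 m).
It fails at once if the clip falls onto the bench outside the tray (height (world z) of clip below 0.04 m and (x of clip in the frame of tray above 0.14 m or x of clip in the frame of tray below -0.14 m or y of clip in the frame of tray above 0.1 m or y of clip in the frame of tray below -0.1 m)).
It fails at once if the clip or the wedge is dropped or flung (faster than 1.3 m/s) (linear speed of any of clip, wedge above 1.3 m/s).
It fails at once if another thing on the bench is shifted by more than 40 mm (distance of any of hammer, mallet, bowl, offcut, jar, blank, mug, tongs from where it was at the start of the episode above 0.04 m).
It also fails if it takes over 64 s, if anything falls off the work surface, if the arm or the gripper's body presses on something with over 40 N, if the wrist force passes 120 N, or if a joint passes its speed limit or range.

### The arm

A 6-joint arm with a two-finger parallel gripper is mounted at the origin on the work surface. World frame = base frame: x ahead of the robot, y to its left, z up, the work surface at z = 0. Lengths are in m, angles in rad, forces in N, time in s.
With the tool pointing down it reaches from about 0.2 to 0.875 m from the base axis. Payload 3.4 kg.
Tool frame: the origin (TCP) lies midway between the tips of the shut fingers; the grasp point (between the pads) lies manip.hold_point_z behind it (manip.hold_point_z is the distance from the TCP to the grasp point, in m); z points along the fingers, y is the line along which they close (so a half turn about z gives the same grasp; the last joint's range is limited). The gripper opens to 94 mm and grips with 3 to 60 N. Pads are 16 mm wide; open, the fingers measure 119 mm over their backs; the gripper's body (75 mm by 177 mm) begins 78 mm behind the grasp point.
Start: joints at [1.085, 0.276, 1.505, -0, 1.361, -0.121], TCP at [0.205, 0.537, 0.205] pointing down, gripper open.
Joint ranges: [-2.89, 2.89], [-0.75, 2.08], [0.22, 2.7], [-1.18, 4.32], [0.11, 2.71], [-2.7, 2.7]. Speed limits (rad/s): [2.57, 2.57, 3.14, 3.14, 3.14, 3.14].

### API

Orientations are given as a unit quaternion [x, y, z, w].
In Python, from workcell import manip gives the robot as it stands.
- The arm moves only by the tool step_arm, never from a script. Its argument "increments" is a list that holds one entry, the list of rows, each a list of 7 numbers: the shift along the world's x, y, z in mm, then the turn, a rotation vector about the world's x, y, z in degrees, then the closure, from 0 (fully open) to 1 (shut). In form: [[[dx, dy, dz, rx, ry, rz, fingers], ...]]. A call has 1 to 8 rows; each row shifts and turns the commanded pose from where the row before left it; what a row does not reach is not made up. A row lasts 1/12 s, in which the tool goes at most 41.7 mm and 7.16 degrees, less where a joint would pass 70% of its speed; a pose out of reach is approached as far as the arm can. A call is refused whole if a number of a shift passes 41.7 or a number of a turn 7.16, either way. A call with a gripper value outside its range is refused whole. The fingers move at their own pace and stop on an object; "force" is the grip in N (left out, the last holds). Time passes only in rows, so rows that do not move let the fingers close. It gives the time, the measured TCP pose, the force, the opening and the grip force at its end, in the units of the state.
- manip.read_state(): the state, without advancing time (a new reading comes with each control period).
- manip.camera(name): name is "scene" or "top" or "wrist"; returns a dict with "image" (384x512x3 uint8, red, green, blue), "camera_matrix" (3x3 intrinsics, pixels), "eye" and "rotation" of the camera in the world. Camera axes: x right, y down, z forward; pixel columns grow to the right and rows downward; lengths in m; the calibration is good to about 2 mm. A picture is of the moment at which its call begins. There is no depth.
- manip.job_done(): hands the job in; it is judged then, once.
Trained networks look in a picture, given as the dict that the camera call returned (one of the last four; its "shot" number tells which), for a name from the list of things; names that differ only in an ending like _2 or _b are one class to them, and where a whole thing is asked for, a point or a joint stands for the part that bears it (a point fixed in the world has none). Each returns a list of dicts, best first, with "p" (0 to 1); they miss things now and then, are a little off and sometimes report something else, mostly with a low value. They report only what shows in the picture. A call takes as long as a camera call. They do not tell look-alikes from the thing itself.
- manip.outline_of(picture, thing): "mask" (384x512 bool, what is visible of it).
- manip.pinpoint(picture, thing): "position" ([x, y, z] in m, in world coordinates, good to about 4 mm: a listed point, or the origin of a listed thing).
The state is a dict: "time": time; "q": joint angles; "qvel": joint speeds; "effort": joint torques, N m; "position": TCP position; "ee_rot": TCP orientation; "ft_force": force on the tool from outside, world axes, zero at the start; "torque": the same for the moment, N m; "gripper_width": finger opening in m; "grip_force": force on a finger pad.
Only numpy, scipy, OpenCV 4.12 (cv2) and the standard library are available. Lean on these libraries where they do the work, as an engineer would, in place of code of your own. Each camera call takes 0.05 s, during which the arm holds its last target. There are 200 camera calls.

## Working session

There is one attempt and no reset: what is moved stays moved. The work goes in short steps, Python scripts to look and compute and a tool call to move; the robot and the scene stay as the last step left them, time stands still between calls to the robot, and variables do not carry over. Pictures are saved under pics/ and viewed, at most 10 in all, crops included, and the job is handed in when it is done.

Besides the shell and the picture viewer there is one more tool, called after "Request:" as name([rows], argument=value, ...), one row to a line, values as JSON. step_arm: Moves the arm, as the interface text tells. Its arguments: {"type":"object","properties":{"increments":{"type":"array"},"force":{"type":"number"}},"required":["increments"]}

```bash
mkdir -p pics
cat > h.py <<'E'
import numpy as np, cv2
from workcell import manip
def save(p,n): cv2.imwrite('pics/'+n,cv2.cvtColor(p['image'],cv2.COLOR_RGB2BGR))
def proj(p,X):
    c=np.array(p['rotation']).T@(np.array(X)-p['eye']); u=np.array(p['camera_matrix'])@c; return u[:2]/u[2]
def unproj(p,uv,z):
    d=np.array(p['rotation'])@np.linalg.inv(p['camera_matrix'])@np.array([uv[0],uv[1],1.]); e=np.array(p['eye']); return e+d*(z-e[2])/d[2]
E
python3 - <<'E'
from h import *
np.set_printoptions(precision=4,suppress=True)
print(manip.hold_point_z)
ims=[]
for n in ['scene','top']:
    p=manip.camera(n); ims.append(p['image']); print(n,p['eye'])
    for t in ['bar_top','slot','clip','bridge_under','wedge','wedge_handle','wedge_nose','tray','stand']:
        for r in manip.pinpoint(p,t)[:3]: print(t,round(r['p'],2),np.array(r['position']),proj(p,r['position']).round())
    save(p,n+'0.png')
E
```

```text
0.0188
scene [1.0956 0.1482 1.2036]Traceback (most recent call last):
  File "<stdin>", line 8, in <module>
  File "h.py", line 5, in proj
    c=np.array(p['rotation']).T@(np.array(X)-p['eye']); u=np.array(p['camera_matrix'])@c; return u[:2]/u[2]
      ~~~~~~~~~~~~~~~~~~~~~~~~~^^~~~~~~~~~~~~~~~~~~~~~
ValueError: matmul: Input operand 1 has a mismatch in its core dimension 0, with gufunc signature (n?,k),(k,m?)->(n?,m?) (size 3 is different from 4)
```

Rotation is a quaternion; convert it.

```bash
cat > h.py <<'E'
import numpy as np, cv2
from scipy.spatial.transform import Rotation as R
from workcell import manip
np.set_printoptions(precision=4,suppress=True)
def save(p,n): cv2.imwrite('pics/'+n,cv2.cvtColor(p['image'],cv2.COLOR_RGB2BGR))
def rot(p): return R.from_quat(p['rotation']).as_matrix()
def proj(p,X):
    c=rot(p).T@(np.array(X)-p['eye']); u=np.array(p['camera_matrix'])@c; return u[:2]/u[2]
def unproj(p,uv,z):
    d=rot(p)@np.linalg.inv(p['camera_matrix'])@np.array([uv[0],uv[1],1.]); e=np.array(p['eye']); return e+d*(z-e[2])/d[2]
E
python3 - <<'E'
from h import *
for n in ['scene','top']:
    p=manip.camera(n); print(n,p['eye'])
    for t in ['bar_top','slot','clip','bridge_under','wedge','wedge_handle','wedge_nose','tray','stand']:
        for r in manip.pinpoint(p,t)[:3]: print(t,round(r['p'],2),np.array(r['position']),proj(p,r['position']).round())
    save(p,n+'0.png')
E
```

```text
scene [1.0956 0.1482 1.2036]
bar_top 0.57 [0.6409 0.1324 0.0779] [276. 260.]
slot 0.73 [0.6519 0.159  0.1292] [287. 258.]
clip 0.74 [0.6492 0.1355 0.0592] [277. 266.]
bridge_under 0.72 [0.4557 0.1245 0.0036] [281. 214.]
bridge_under 0.6 [0.65   0.1311 0.0888] [276. 262.]
wedge 0.8 [ 0.2584  0.3984 -0.0056] [371. 176.]
wedge 0.67 [0.4551 0.1226 0.0007] [281. 214.]
wedge_handle 0.88 [0.2309 0.4596 0.0408] [393. 163.]
wedge_handle 0.78 [0.4579 0.0531 0.0431] [259. 205.]
wedge_nose 0.69 [ 0.2868  0.316  -0.0002] [346. 178.]
wedge_nose 0.27 [0.6539 0.1608 0.1282] [287. 259.]
tray 0.7 [ 0.5927 -0.2876  0.0074] [141. 232.]
stand 0.92 [ 0.6423  0.1335 -0.0052] [275. 271.]
top [0.2802 0.0568 1.0209]
bar_top 0.71 [0.6408 0.1339 0.0794] [227. 130.]
slot 0.59 [0.6516 0.1598 0.1316] [215. 119.]
clip 0.9 [0.6436 0.1329 0.0568] [229. 133.]
bridge_under 0.59 [0.6419 0.1326 0.0926] [228. 128.]
wedge 0.93 [0.2574 0.3967 0.0003] [128. 284.]
wedge 0.66 [ 0.4536  0.1179 -0.0007] [236. 207.]
wedge_handle 0.72 [0.2335 0.4618 0.044 ] [ 94. 295.]
wedge_handle 0.58 [0.4598 0.0537 0.0451] [260. 202.]
wedge_nose 0.76 [0.4486 0.213  0.0018] [200. 210.]
wedge_nose 0.55 [ 0.2835  0.3096 -0.003 ] [162. 273.]
tray 0.97 [ 0.5972 -0.2892 -0.0002] [383. 154.]
stand 0.56 [0.6431 0.1299 0.0051] [231. 139.]
```

View pics/scene0.png

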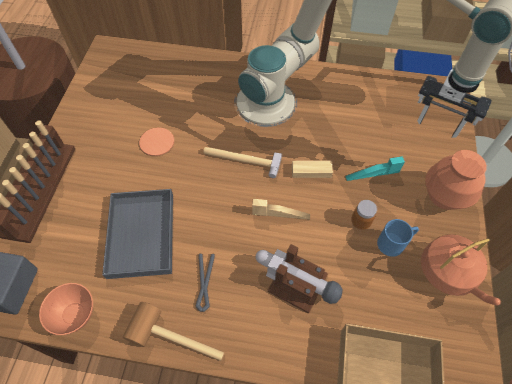

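View pics/top0.png

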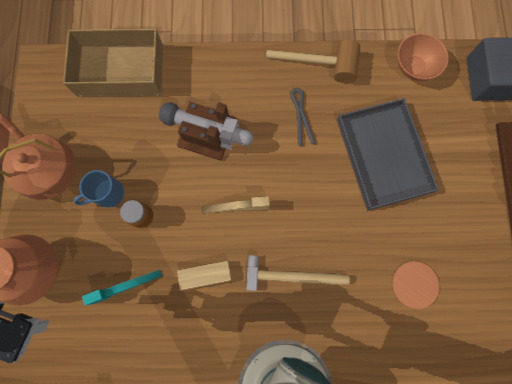

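Run:
```python
from h import *
s=manip.read_state(); M=R.from_quat(s['ee_rot']).as_matrix(); print(s['position'],M)
p=manip.camera('top')
im=cv2.cvtColor(p['image'],cv2.COLOR_RGB2BGR)
cv2.imwrite('pics/crop1.png',cv2.resize(im[90:225,150:290],None,fx=4,fy=4,interpolation=cv2.INTER_CUBIC))
print('bar',unproj(p,(170,113),.07),unproj(p,(246,137),.06))
for n in ['top','scene']:
    if n=='scene': p=manip.camera(n)
    m=manip.outline_of(p,'tray')[0]['mask'].astype(np.uint8)
    c=max(cv2.findContours(m,0,2)[0],key=cv2.contourArea)
    pts=np.array([unproj(p,q[0],.035)[:2] for q in c],np.float32)
    print(n,'tray',cv2.minAreaRect(pts*1000))
    for r in manip.outline_of(p,'wedge'):
        m=r['mask']; print(r['p'],np.argwhere(m).mean(0)[::-1])
    for r in manip.pinpoint(p,'slot')[:1]+manip.pinpoint(p,'bar_top')[:1]: print(np.array(r['position']))
```

```text
[0.2052 0.5372 0.2055] [[-0.9342  0.3568  0.0001]
 [ 0.3568  0.9342  0.0001]
 [-0.      0.0001 -1.    ]]
bar [0.695  0.2853 0.07  ] [0.6295 0.0869 0.06  ]
top tray ((590.6965942382812, -285.5473327636719), (271.4353942871094, 200.48648071289062), 14.472124099731445)
0.8 [237.9042 205.3864]
0.59 [116.0143 288.6248]
0.33 [200.8407 127.4198]
[0.6525 0.1588 0.1317]
[0.6429 0.1303 0.0809]Traceback (most recent call last):
  File "<stdin>", line 9, in <module>
IndexError: list index out of range
```

View pics/crop1.png

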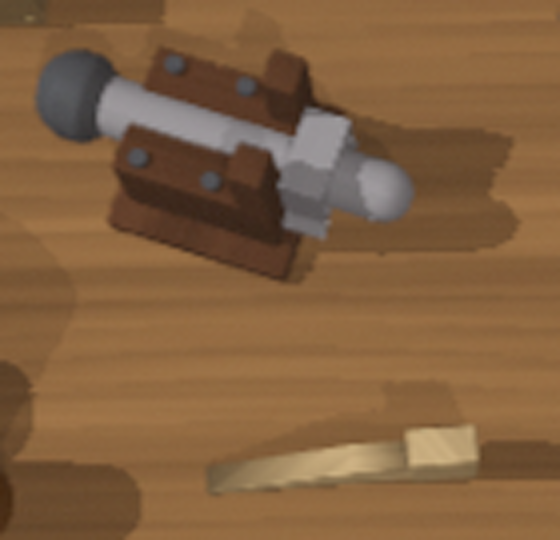

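The pale wedge at top px (237,206) has the slope and a handle. The turquoise one (116,288) is the look-alike, and the pale block (204,275) has no slope. The crop confirms the pale wedge: handle on the right, nose on the left. I'm going above the handle.

Request:
step_arm([
  [[16, -30, 0, 0, 0, -4, 0.3], [16, -30, 0, 0, 0, -4, 0.3], [16, -30, 0, 0, 0, -4, 0.3], [16, -30, 0, 0, 0, -4, 0.3], [16, -30, 0, 0, 0, -4, 0.3], [16, -30, 0, 0, 0, -4, 0.3], [16, -30, 0, 0, 0, -4, 0.3], [16, -30, 0, 0, 0, -4, 0.3]],
], force=40)

```text
time: 2.12
position: [0.3336, 0.2958, 0.2057]
ee_rot: [0.447, 0.895, 0.0, 0.0]
ft_force: [0.1, -0.4, -0.3]
gripper_width: 0.066
grip_force: 0.0
```

Request:
step_arm([
  [[16, -30, 0, 0, 0, -4, 0.3], [16, -30, 0, 0, 0, -4, 0.3], [16, -30, 0, 0, 0, -4, 0.3], [16, -30, 0, 0, 0, -4, 0.3], [16, -30, 0, 0, 0, -4, 0.3], [16, -30, 0, 0, 0, -4, 0.3], [16, -30, 0, 0, 0, -4, 0.3], [0, 0, 0, 0, 0, -4, 0.3]],
])

```text
time: 2.78
position: [0.4484, 0.0822, 0.2057]
ee_rot: [0.678, 0.735, -0.0, 0.002]
ft_force: [-0.6, 1.7, 0.4]
gripper_width: 0.0658
grip_force: 0.0
```

Run:
```python
from h import *
s=manip.read_state(); M=R.from_quat(s['ee_rot']).as_matrix(); print(s['position'],np.degrees(np.arctan2(M[1,1],M[0,1])),s['gripper_width'])
for n in ['wrist','top']:
    p=manip.camera(n)
    for t in ['wedge','wedge_handle','wedge_nose','bar_top','slot','clip']:
        for r in manip.pinpoint(p,t)[:2]: print(n,t,round(r['p'],2),np.array(r['position']),proj(p,r['position']).round())
    if n=='wrist': save(p,'w1.png')
```

```text
[0.4484 0.0822 0.2057] 4.609235675995015 0.06579013227315313
wrist wedge 0.8 [ 0.4566  0.1231 -0.0039] [261. 148.]
wrist wedge_handle 0.97 [0.4589 0.0553 0.0434] [259. 207.]
wrist wedge_nose 0.98 [ 0.4477  0.213  -0.0033] [260.  74.]
wrist wedge_nose 0.38 [0.4581 0.0535 0.0424] [258. 209.]
wrist bar_top 0.71 [0.6434 0.1307 0.0826] [445. 161.]
wrist slot 0.57 [0.6523 0.1583 0.1319] [500. 136.]
wrist clip 0.91 [0.6462 0.132  0.0618] [435. 158.]
top wedge 0.7 [ 0.2577  0.3965 -0.0027] [128. 284.]
top wedge 0.53 [ 0.4542  0.1195 -0.0011] [235. 207.]
top wedge_handle 0.9 [0.2337 0.4638 0.0403] [ 94. 295.]
top wedge_handle 0.57 [0.4584 0.0516 0.0484] [261. 202.]
top wedge_nose 0.6 [ 0.2851  0.3097 -0.0015] [162. 273.]
top wedge_nose 0.59 [ 0.4469  0.2063 -0.0011] [203. 210.]
top slot 0.37 [0.4488 0.2131 0.0002] [200. 210.]
```

View pics/w1.png

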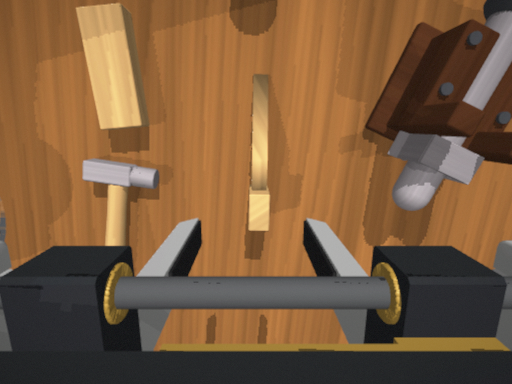

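The wrist view shows the wedge handle at (259,207) and the nose at (260,75), aligned with the tool. The hammer is well clear at (120,172). I'm going down to grasp.

Request:
step_arm([
  [[5, -14, -10, 0, 0, 0, 0.3], [5, -14, -20, 0, 0, 0, 0.3], [0, 0, -30, 0, 0, 0, 0.3], [0, 0, -30, 0, 0, 0, 0.3], [0, 0, -30, 0, 0, 0, 0.3], [0, 0, -30, 0, 0, 0, 0.3], [0, 0, -20, 0, 0, 0, 0.3], [0, 0, -12, 0, 0, 0, 0.3]],
])

```text
time: 4.15
position: [0.4534, 0.0592, 0.0212]
ee_rot: [0.675, 0.738, -0.001, -0.001]
ft_force: [-0.4, -0.3, 0.1]
gripper_width: 0.0662
grip_force: 0.0
```

Request:
step_arm([
  [[0, 0, 0, 0, 0, 0, 1], [0, 0, 0, 0, 0, 0, 1], [0, 0, 0, 0, 0, 0, 1], [0, 0, 0, 0, 0, 0, 1], [0, 0, 0, 0, 0, 0, 1], [0, 0, 0, 0, 0, 0, 1], [0, 0, 0, 0, 0, 0, 1], [0, 0, 0, 0, 0, 0, 1]],
], force=45)

```text
time: 4.82
position: [0.4561, 0.0593, 0.0242]
ee_rot: [0.675, 0.738, 0.001, 0.001]
ft_force: [0.6, -0.4, 4.3]
gripper_width: 0.024
grip_force: 44.9
```

Request:
step_arm([
  [[0, 0, 10, 0, 0, 0, 1], [0, 0, 20, 0, 0, 0, 1], [0, 0, 30, 0, 0, 0, 1], [0, 0, 30, 0, 0, 0, 1], [0, 0, 16, 0, 0, 0, 1], [5, -8, 0, 0, 0, -2, 1], [10, -14, 0, 0, 0, -2.5, 1], [14, -18, 0, 0, 0, -3, 1]],
])

```text
time: 5.48
position: [0.4827, 0.0191, 0.1285]
ee_rot: [0.722, 0.691, -0.001, -0.001]
ft_force: [-0.1, 0.5, -1.7]
gripper_width: 0.0237
grip_force: 44.9
```

Request:
step_arm([
  [[17, -22, 0, 0, 0, -3, 1], [17, -22, 0, 0, 0, -3, 1], [17, -22, 0, 0, 0, -3, 1], [15, -20, 0, 0, 0, -3, 1], [10, -14, 0, 0, 0, -3, 1], [5, -6, 0, 0, 0, 0, 1], [0, 0, 0, 0, 0, 0, 1], [0, 0, 0, 0, 0, 0, 1]],
])

```text
time: 6.15
position: [0.5639, -0.0865, 0.1281]
ee_rot: [0.806, 0.592, -0.001, -0.001]
ft_force: [0.9, 0.2, -1.6]
gripper_width: 0.0239
grip_force: 44.9
```

Run:
```python
from h import *
s=manip.read_state(); M=R.from_quat(s['ee_rot']).as_matrix(); print(s['position'],np.degrees(np.arctan2(M[1,1],M[0,1])),M[:,2],s['gripper_width'],s['ft_force'])
for n in ['wrist','top','scene']:
    p=manip.camera(n)
    for t in ['wedge','wedge_handle','wedge_nose','bar_top','slot','clip','stand','bridge_under']:
        for r in manip.pinpoint(p,t)[:2]: print(n,t,round(r['p'],2),np.array(r['position']),proj(p,r['position']).round())
    if n=='wrist': save(p,'w2.png')
```

```text
[ 0.5639 -0.0865  0.1281] -17.40707806963175 [-0.0032  0.0013 -1.    ] 0.023948077745894376 [ 0.8794  0.228  -1.5739]
wrist wedge 0.58 [ 0.5859 -0.0242  0.1053] [257. 128.]
wrist wedge_handle 0.88 [ 0.5647 -0.0947  0.1473] [259. 257.]
wrist stand 0.61 [ 0.5847 -0.0268  0.1026] [257. 132.]
top wedge 0.94 [ 0.5828 -0.0293  0.1054] [292. 148.]
top wedge_handle 0.21 [0.6422 0.134  0.0557] [228. 133.]
top wedge_nose 0.7 [0.6104 0.058  0.1061] [257. 138.]
top bar_top 0.91 [0.6434 0.1353 0.0809] [227. 129.]
top slot 0.71 [0.6538 0.158  0.1317] [216. 118.]
top clip 0.55 [0.6432 0.1322 0.0562] [229. 133.]
top stand 0.93 [0.6434 0.1325 0.0009] [230. 140.]
top bridge_under 0.75 [0.6432 0.1322 0.0917] [228. 128.]
scene wedge 0.98 [ 0.2563  0.3994 -0.0019] [371. 174.]
scene wedge 0.44 [0.6518 0.1618 0.1315] [288. 258.]
scene wedge_handle 0.63 [ 0.5624 -0.0917  0.1484] [201. 211.]
scene wedge_nose 0.81 [0.6124 0.057  0.1068] [251. 242.]
scene wedge_nose 0.58 [ 0.2867  0.3155 -0.003 ] [345. 179.]
scene bar_top 0.8 [0.6391 0.1309 0.0809] [276. 259.]
scene clip 0.66 [0.6512 0.1325 0.0574] [275. 266.]
scene stand 0.88 [ 0.6433  0.1308 -0.0009] [274. 271.]
scene stand 0.46 [0.6513 0.1327 0.0897] [276. 262.]
scene bridge_under 0.73 [ 0.5616 -0.0895  0.1484] [202. 211.]
scene bridge_under 0.64 [0.6515 0.1303 0.0883] [275. 262.]
```

View pics/w2.png

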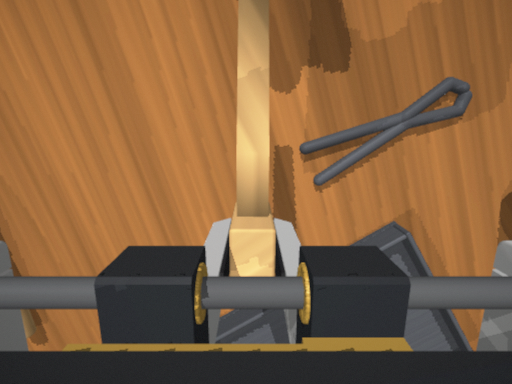

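Request:
step_arm([
  [[4, -1, 0, 0, 0, -1.3, 1], [0, 0, -8, 0, 0, 0, 1], [0, 0, -8, 0, 0, 0, 1], [0, 0, -5, 0, 0, 0, 1], [3, 9, 0, 0, 0, 0, 1], [5, 14, 0, 0, 0, 0, 1], [5, 14, 0, 0, 0, 0, 1], [3, 9, 0, 0, 0, 0, 1]],
])

```text
time: 8.17
position: [0.5856, -0.0401, 0.1082]
ee_rot: [0.813, 0.583, 0.0, -0.0]
ft_force: [0.3, -0.5, -0.6]
gripper_width: 0.0237
grip_force: 44.9
```

Request:
step_arm([
  [[0, 0, 0, 0, 0, 0, 1], [0, 0, 0, 0, 0, 0, 1], [0, 0, 0, 0, 0, 0, 1]],
])

```text
time: 8.42
position: [0.5849, -0.042, 0.1084]
ee_rot: [0.812, 0.583, -0.0, 0.0]
ft_force: [-0.1, -0.9, -1.7]
gripper_width: 0.0239
grip_force: 44.9
```

Run:
```python
from h import *
s=manip.read_state(); M=R.from_quat(s['ee_rot']).as_matrix(); print(s['position'],np.degrees(np.arctan2(M[1,1],M[0,1])),M[:,2],s['ft_force'])
u=np.array([.3206,.9472,0]);v=np.array([-.9472,.3206,0])
ims=[]
for n in ['wrist','top','scene']:
    p=manip.camera(n)
    for t in ['wedge','wedge_handle','wedge_nose','bar_top','clip','bridge_under']:
        for r in manip.pinpoint(p,t)[:2]:
            P=np.array(r['position']); d=P-[.6432,.132,0]; print(n,t,round(r['p'],2),P,'along',d@u,'lat',d@v)
    im=cv2.cvtColor(p['image'],cv2.COLOR_RGB2BGR)
    c=proj(p,[.6432,.132,.08]).astype(int); print(c)
    if n!='wrist':
        x0=max(0,c[0]-50);y0=max(0,c[1]-50); ims.append(cv2.resize(im[y0:y0+100,x0:x0+100],(400,400),interpolation=cv2.INTER_CUBIC))
cv2.imwrite('pics/c2.png',np.hstack(ims))
```

```text
[ 0.5849 -0.042   0.1084] -18.673639968559574 [-0.0004 -0.0006 -1.    ] [-0.0892 -0.9079 -1.6997]
wrist wedge 0.78 [0.6085 0.0176 0.0843] along -0.1194845 lat -0.003808800000000046
wrist wedge_handle 0.81 [ 0.5818 -0.0481  0.1255] along -0.19027556 lat 0.0004180200000000122
[253 -74]
top wedge 0.51 [0.6043 0.0133 0.0814] along -0.12490398000000003 lat -0.0012091399999999547
top wedge_nose 0.81 [0.6322 0.1011 0.0828] along -0.03279508000000001 lat 0.000512660000000007
top wedge_nose 0.66 [0.6429 0.1302 0.0546] along -0.0018011399999999858 lat -0.00029292000000003004
top bar_top 0.75 [0.6415 0.1333 0.0794] along 0.0006863399999999847 lat 0.0020270200000000317
top clip 0.75 [0.6418 0.1315 0.0582] along -0.0009224399999999866 lat 0.001165779999999959
top clip 0.48 [0.6024 0.017  0.083 ] along -0.12200847999999999 lat 0.0017767599999999515
top bridge_under 0.57 [0.6438 0.1311 0.0872] along -0.0006601199999999969 lat -0.0008568600000000464
top bridge_under 0.43 [0.6039 0.0163 0.0882] along -0.12219062000000001 lat 0.00013153999999999824
[228 129]
scene wedge 0.67 [ 0.2582  0.3966 -0.0046] 
[... 214 characters left out ...]
8 lat 0.49695954000000003
scene wedge_handle 0.62 [ 0.5794 -0.0446  0.1257] along -0.1877298 lat 0.003813399999999974
scene wedge_nose 0.76 [0.6326 0.1048 0.0796] along -0.029162199999999985 lat 0.0013199999999999458
scene wedge_nose 0.73 [ 0.2872  0.3148 -0.0012] along 0.059014560000000035 lat 0.39580888
scene bar_top 0.65 [0.6443 0.135  0.0838] along 0.0031942599999999995 lat -8.011999999998962e-05
scene clip 0.83 [0.6468 0.1334 0.0562] along 0.0024802400000000007 lat -0.0029610800000000504
scene clip 0.61 [0.6356 0.1041 0.0833] along -0.02886343999999999 lat -0.0017460200000000592
scene bridge_under 0.64 [0.6496 0.1332 0.0914] along 0.003188479999999994 lat -0.005677359999999961
[276 260]
```

View pics/c2.png

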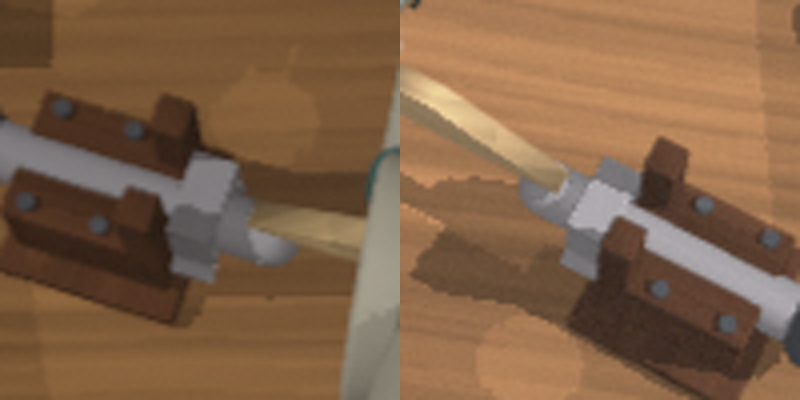

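Nose is at top crop (255,215) and scene crop (565,180). It lies on the bar just before the clip, and lateral error is under about 2 mm. I'm inserting now.

Request:
step_arm([
  [[0, 0, -1.5, 0, 0, 0, 1], [1.9, 5.7, 0, 0, 0, 0, 1], [1.9, 5.7, 0, 0, 0, 0, 1], [1.9, 5.7, 0, 0, 0, 0, 1], [1.9, 5.7, 0, 0, 0, 0, 1], [1.9, 5.7, 0, 0, 0, 0, 1], [0, 0, 0, 0, 0, 0, 1]],
])

```text
time: 10.05
position: [0.5946, -0.0122, 0.1065]
ee_rot: [0.812, 0.583, -0.0, -0.0]
ft_force: [-0.3, -0.3, -3.4]
gripper_width: 0.0239
grip_force: 45.0
```

Request:
step_arm([
  [[1.6, 4.7, 0, 0, 0, 0, 1], [1.6, 4.7, 0, 0, 0, 0, 1], [1.6, 4.7, 0, 0, 0, 0, 1], [1.6, 4.7, 0, 0, 0, 0, 1], [1.6, 4.7, 0, 0, 0, 0, 1], [1.6, 4.7, 0, 0, 0, 0, 1], [1.6, 4.7, 0, 0, 0, 0, 1], [1.6, 4.7, 0, 0, 0, 0, 1]],
])

```text
time: 10.72
position: [0.6062, 0.0216, 0.1067]
ee_rot: [0.812, 0.583, -0.003, 0.001]
ft_force: [-2.5, -6.8, -3.3]
gripper_width: 0.0238
grip_force: 45.0
```

Request:
step_arm([
  [[1.6, 4.7, 0, 0, 0, 0, 1], [1.6, 4.7, 0, 0, 0, 0, 1], [1.6, 4.7, 0, 0, 0, 0, 1], [1.6, 4.7, 0, 0, 0, 0, 1], [1.6, 4.7, 0, 0, 0, 0, 1], [1.6, 4.7, 0, 0, 0, 0, 1], [1.6, 4.7, 0, 0, 0, 0, 1], [0, 0, 0, 0, 0, 0, 1]],
])

```text
time: 11.38
position: [0.6198, 0.0592, 0.1074]
ee_rot: [0.813, 0.583, 0.002, -0.0]
ft_force: [0.1, -0.1, -2.2]
gripper_width: 0.0235
grip_force: 45.0
```

Run:
```python
from h import *
s=manip.read_state(); M=R.from_quat(s['ee_rot']).as_matrix(); print(s['position'],np.degrees(np.arctan2(M[1,1],M[0,1])),M[:,2],s['ft_force'])
u=np.array([.3206,.9472,0]);v=np.array([-.9472,.3206,0])
ims=[]
for n in ['top','scene']:
    p=manip.camera(n)
    for t in ['wedge','wedge_handle','wedge_nose','clip']:
        for r in manip.pinpoint(p,t)[:2]:
            P=np.array(r['position']); d=P-[.6432,.132,0]; print(n,t,round(r['p'],2),P,'along',d@u,'lat',d@v)
    im=cv2.cvtColor(p['image'],cv2.COLOR_RGB2BGR)
    c=proj(p,[.6432,.132,.08]).astype(int)
    x0=max(0,c[0]-50);y0=max(0,c[1]-50); ims.append(cv2.resize(im[y0:y0+100,x0:x0+100],(400,400),interpolation=cv2.INTER_CUBIC))
cv2.imwrite('pics/c3.png',np.hstack(ims))
```

```text
[0.6198 0.0592 0.1074] -18.69683764306813 [ 0.0021  0.0025 -1.    ] [ 0.0793 -0.1487 -2.1668]
top wedge_handle 0.63 [0.6673 0.2001 0.0806] along 0.07223078 lat -0.000994660000000013
top wedge_nose 0.4 [0.6646 0.2009 0.0829] along 0.07212291999999998 lat 0.0018192600000000176
scene wedge 0.79 [0.2561 0.4    0.0004] along 0.12974534000000004 lat 0.45258192
scene wedge 0.55 [0.6373 0.1166 0.085 ] along -0.016478420000000014 lat 0.000651240000000012
scene wedge_handle 0.82 [0.6119 0.0518 0.1251] along -0.08600022 lat 0.003935239999999995
scene wedge_handle 0.66 [0.2299 0.4619 0.0387] along 0.1799773 lat 0.4972437
scene wedge_nose 0.95 [0.2861 0.316  0.0009] along 0.05979854000000001 lat 0.39723552
scene wedge_nose 0.93 [0.6692 0.2004 0.0816] along 0.07312408 lat -0.0026981600000000267
scene clip 0.85 [0.6445 0.121  0.0847] along -0.01000242000000002 lat -0.0047579599999999726
```

View pics/c3.png

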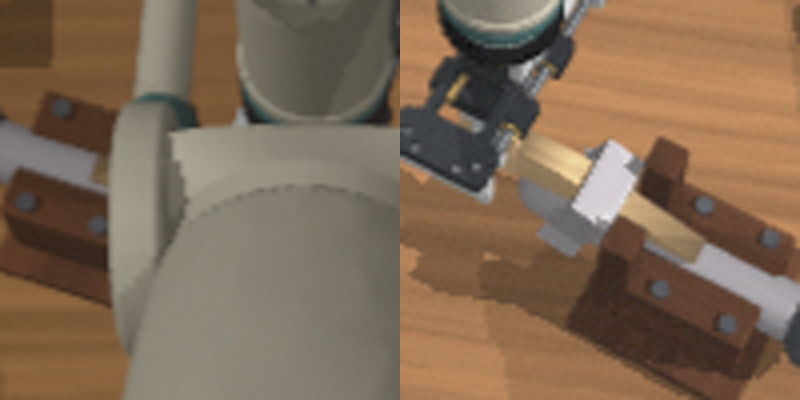

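The clip at scene crop (605,185) has risen up the slope, with the nose through the slot at (700,245). I'm pushing on to the level part.

Request:
step_arm([
  [[1.6, 4.7, 0, 0, 0, 0, 1], [1.6, 4.7, 0, 0, 0, 0, 1], [1.6, 4.7, 0, 0, 0, 0, 1], [1.6, 4.7, 0, 0, 0, 0, 1], [1.6, 4.7, 0, 0, 0, 0, 1], [1.6, 4.7, 0, 0, 0, 0, 1], [1.6, 4.7, 0, 0, 0, 0, 1], [0, 0, 0, 0, 0, 0, 1]],
])

```text
time: 12.55
position: [0.6303, 0.0915, 0.1069]
ee_rot: [0.812, 0.583, 0.001, -0.0]
ft_force: [0.2, 0.9, -2.8]
gripper_width: 0.0236
grip_force: 45.0
```

Run:
```python
from h import *
s=manip.read_state(); M=R.from_quat(s['ee_rot']).as_matrix(); print(s['position'],np.degrees(np.arctan2(M[1,1],M[0,1])),M[:,2],s['ft_force'])
u=np.array([.3206,.9472,0]);v=np.array([-.9472,.3206,0])
for n in ['scene','wrist']:
    p=manip.camera(n)
    for t in ['wedge','wedge_handle','wedge_nose','clip','bridge_under']:
        for r in manip.pinpoint(p,t)[:2]:
            P=np.array(r['position']); d=P-[.6432,.132,0]
            if abs(d[0])<.3 and abs(d@v)<.05: print(n,t,round(r['p'],2),P,'along',d@u,'lat',d@v)
```

```text
[0.6303 0.0915 0.1069] -18.662214482695383 [ 0.0005  0.0011 -1.    ] [ 0.1771  0.9246 -2.7639]
scene wedge 0.61 [0.6525 0.1537 0.0844] along 0.02353581999999999 lat -0.001851939999999978
scene wedge_handle 0.65 [0.6245 0.0889 0.1245] along -0.04681953999999998 lat 0.0038947799999999432
scene wedge_nose 0.96 [0.6786 0.2357 0.0761] along 0.10957387999999998 lat -0.00028465999999999675
scene clip 0.72 [0.6494 0.1346 0.0899] along 0.004450439999999986 lat -0.0050390799999999875
scene clip 0.16 [0.6442 0.134  0.0782] along 0.002215000000000002 lat -0.00030600000000000034
scene bridge_under 0.84 [0.6498 0.1333 0.1238] along 0.003347320000000012 lat -0.005834740000000049
wrist wedge 0.79 [0.6542 0.1499 0.0805] along 0.020481480000000003 lat -0.00468046000000001
wrist wedge_handle 0.65 [0.6276 0.0856 0.1264] along -0.04895144 lat -9.952000000005278e-05
wrist clip 0.72 [0.6402 0.1286 0.0954] along -0.004182280000000015 lat 0.0017515599999999981
wrist bridge_under 0.82 [0.6419 0.1331 0.124 ] along 0.0006251400000000007 lat 0.0015840199999999664
```

Request:
step_arm([
  [[1, 3, 0, 0, 0, 0, 1], [1, 3, 0, 0, 0, 0, 1], [0, 0, 2, 0, 0, 0, 1], [0, 0, 4, 0, 0, 0, 1], [0, 0, 6, 0, 0, 0, 1], [0, 0, 8, 0, 0, 0, 1], [0, 0, 8, 0, 0, 0, 1], [0, 0, 8, 0, 0, 0, 1]],
])

```text
time: 13.82
position: [0.6322, 0.0961, 0.1443]
ee_rot: [0.813, 0.583, 0.0, 0.0]
ft_force: [0.0, -0.1, -3.0]
gripper_width: 0.0239
grip_force: 45.0
```

Request:
step_arm([
  [[0, 0, 8, 0, 0, 0, 1], [0, 0, 8, 0, 0, 0, 1], [0, 0, 8, 0, 0, 0, 1], [0, 0, 8, 0, 0, 0, 1], [0, 0, 6, 0, 0, 0, 1], [0, 0, 4, 0, 0, 0, 1], [0, 0, 2, 0, 0, 0, 1], [0, 0, 0, 0, 0, 0, 1]],
])

```text
time: 14.48
position: [0.632, 0.0961, 0.1874]
ee_rot: [0.813, 0.583, 0.0, 0.0]
ft_force: [-0.4, -0.9, -2.3]
gripper_width: 0.0232
grip_force: 45.0
```

```bash
python3 - <<'E'
from h import *
s=manip.read_state(); M=R.from_quat(s['ee_rot']).as_matrix(); print(s['position'],np.degrees(np.arctan2(M[1,1],M[0,1])),M[:,2],s['ft_force'])
u=np.array([.3206,.9472,0]);v=np.array([-.9472,.3206,0])
for n in ['scene','wrist']:
    p=manip.camera(n)
    for t in ['wedge','wedge_handle','wedge_nose','clip','bridge_under']:
        for r in manip.pinpoint(p,t)[:1]:
            P=np.array(r['position']); d=P-[.6432,.132,0]
            print(n,t,round(r['p'],2),P,'along',d@u,'lat',d@v)
    save(p,'l_'+n+'.png')
E
python3 - <<'E'
import cv2,numpy as np
a=cv2.imread('pics/l_scene.png')[180:340,180:380]; b=cv2.imread('pics/l_wrist.png')
cv2.imwrite('pics/l.png',np.hstack([cv2.resize(a,(400,320)),cv2.resize(b,(400,320))]))
E
```

```text
[0.632  0.0961 0.1874] -18.70235508853789 [ 0.0007 -0.     -1.    ] [-0.4143 -0.8919 -2.302 ]
scene wedge 0.73 [ 0.26    0.3999 -0.0034] along 0.13090095999999998 lat 0.44885578
scene wedge_handle 0.86 [0.625  0.0909 0.2074] along -0.04476484000000001 lat 0.0040623799999999904
scene wedge_nose 0.86 [0.6817 0.2391 0.1593] along 0.11378822 lat -0.0021309399999999844
scene clip 0.82 [0.6486 0.1302 0.1712] along 2.6279999999990868e-05 lat -0.005691959999999961
scene bridge_under 0.63 [0.6461 0.1333 0.204 ] along 0.0021611000000000004 lat -0.0023301000000000146
wrist wedge 0.96 [0.6523 0.1567 0.163 ] along 0.0263133 lat -0.000700699999999997
wrist wedge_handle 0.81 [0.6311 0.0922 0.2016] along -0.04157782 lat -0.0012987600000000006
wrist clip 0.56 [0.6432 0.1335 0.172 ] along 0.0014208000000000014 lat 0.0004809000000000004
wrist bridge_under 0.66 [0.6441 0.1358 0.2019] along 0.003887900000000002 lat 0.0003657999999999879
```

View pics/l.png

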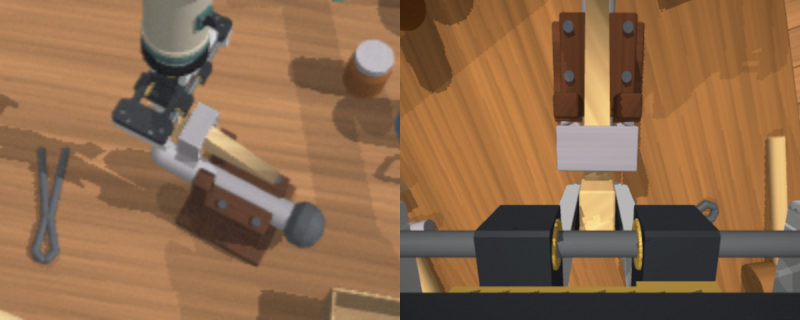

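The clip rides on the level part of the wedge, at right panel (597,148). I'm carrying it slowly to over the tray.

Request:
step_arm([
  [[-0.4, -1.5, 0, 0, 0, 0, 1], [-0.7, -2.9, 0, 0, 0, 0, 1], [-1.1, -4.4, 0, 0, 0, 0, 1], [-1.4, -5.8, 0, 0, 0, 0, 1], [-1.8, -7.3, 0, 0, 0, -1, 1], [-2.2, -8.7, 0, 0, 0, -1, 1], [-2.5, -10.2, 0, 0, 0, -1, 1], [-2.9, -11.6, 0, 0, 0, -1, 1]],
])

```text
time: 15.75
position: [0.6186, 0.0426, 0.187]
ee_rot: [0.833, 0.553, -0.0, 0.0]
ft_force: [-0.3, 0.1, -1.9]
gripper_width: 0.0237
grip_force: 45.0
```

Request:
step_arm([
  [[-3, -12.4, 0, 0, 0, -2, 1], [-3, -12.4, 0, 0, 0, -2, 1], [-3, -12.4, 0, 0, 0, -2, 1], [-3, -12.4, 0, 0, 0, -2, 1], [-3, -12.4, 0, 0, 0, -2, 1], [-3, -12.4, 0, 0, 0, -2, 1], [-3, -12.4, 0, 0, 0, -2, 1], [-3, -12.4, 0, 0, 0, -2, 1]],
])

```text
time: 16.42
position: [0.5945, -0.0568, 0.187]
ee_rot: [0.902, 0.431, 0.0, 0.0]
ft_force: [0.1, 1.0, -3.2]
gripper_width: 0.0237
grip_force: 45.0
```

Request:
step_arm([
  [[-3, -12.4, 0, 0, 0, -2, 1], [-3, -12.4, 0, 0, 0, -2, 1], [-3, -12.4, 0, 0, 0, -2, 1], [-3, -12.4, 0, 0, 0, -2, 1], [-3, -12.4, 0, 0, 0, -2, 1], [-3, -12.4, 0, 0, 0, -2, 1], [-3, -12.4, 0, 0, 0, -2, 1], [-3, -12.4, 0, 0, 0, -2, 1]],
])

```text
time: 17.08
position: [0.5705, -0.1559, 0.187]
ee_rot: [0.953, 0.302, 0.0, 0.0]
ft_force: [0.5, 1.3, -3.4]
gripper_width: 0.0241
grip_force: 45.0
```

Request:
step_arm([
  [[-3, -12.4, 0, 0, 0, -2, 1], [-3, -12.4, 0, 0, 0, -2, 1], [-3, -12.4, 0, 0, 0, -2, 1], [-3, -12.4, 0, 0, 0, -2, 1], [-3, -12.4, 0, 0, 0, -2, 1], [-3, -12.4, 0, 0, 0, -2, 1], [-3, -12.4, 0, 0, 0, -2, 1], [-3, -12.4, 0, 0, 0, -2, 1]],
])

```text
time: 17.75
position: [0.5465, -0.2552, 0.187]
ee_rot: [0.986, 0.166, 0.0, 0.0]
ft_force: [-0.7, 0.0, -2.1]
gripper_width: 0.0237
grip_force: 45.0
```

Request:
step_arm([
  [[-2.9, -11.6, 0, 0, 0, -1.1, 1], [-2.5, -10.2, 0, 0, 0, -1.1, 1], [-2.2, -8.7, 0, 0, 0, -1.1, 1], [-1.8, -7.3, 0, 0, 0, 0, 1], [-1.4, -5.8, 0, 0, 0, 0, 1], [-1.1, -4.4, 0, 0, 0, 0, 1], [-0.7, -2.9, 0, 0, 0, 0, 1], [-0.4, -1.5, 0, 0, 0, 0, 1]],
])

```text
time: 18.42
position: [0.5338, -0.3065, 0.187]
ee_rot: [0.99, 0.139, 0.0, 0.0]
ft_force: [0.4, 0.1, -3.7]
gripper_width: 0.0238
grip_force: 45.0
```

```bash
cat > look.py <<'E'
from h import *
import sys
s=manip.read_state(); M=R.from_quat(s['ee_rot']).as_matrix(); print(s['time'],s['position'],np.degrees(np.arctan2(M[1,1],M[0,1]))+90,M[:,2],s['ft_force'])
a=np.radians(15.5);u=np.array([np.cos(a),np.sin(a),0]);v=np.array([-u[1],u[0],0])
ims=[]
for n in ['scene','top','wrist']:
    p=manip.camera(n)
    for t in ['tray','wedge','wedge_handle','wedge_nose','clip']:
        for r in manip.pinpoint(p,t)[:2]:
            P=np.array(r['position']); d=P-[.594,-.288,0]
            if P[1]<.1: print(n,t,round(r['p'],2),P,'trayx',d@u,'y',d@v)
    im=cv2.cvtColor(p['image'],cv2.COLOR_RGB2BGR)
    if n=='wrist': ims.append(cv2.resize(im,(400,300)))
    if n=='scene': ims.append(cv2.resize(im[150:300,60:260],(400,300)))
cv2.imwrite('pics/'+sys.argv[1],np.hstack(ims))
E
python3 look.py t1.png
```

```text
18.4167 [ 0.5338 -0.3065  0.187 ] 15.999221438525254 [ 0.0001 -0.     -1.    ] [ 0.4349  0.0918 -3.7023]
scene tray 0.67 [ 0.5958 -0.2881  0.0068] trayx 0.0017078109781677065 y -0.0005773921222617739
scene wedge 0.65 [ 0.5947 -0.2888  0.1631] trayx 0.0004607506163834572 y -0.0009579712258217093
scene wedge_handle 0.79 [ 0.5252 -0.306   0.2036] trayx -0.07110806595016186 y 0.0010406521164288353
scene wedge_nose 0.74 [ 0.6807 -0.2614  0.1592] trayx 0.09065530109686923 y 0.0024630028493644626
scene clip 0.59 [ 0.5706 -0.2945  0.1717] trayx -0.024286002049590423 y -1.0219945624851253e-05
top tray 0.71 [ 0.5934 -0.2905 -0.0005] trayx -0.0012462742121207527 y -0.0022487331073746232
top wedge 0.59 [ 0.5926 -0.2898  0.1602] trayx -0.001830111711432899 y -0.001360401089265996
top wedge_handle 0.94 [ 0.5279 -0.3074  0.2116] trayx -0.0688803974530081 y -0.001029974133474552
top wedge_nose 0.83 [ 0.6789 -0.2653  0.1618] trayx 0.0878785366143885 y -0.0008141268412082598
top clip 0.44 [ 0.5687 -0.2948  0.1719] trayx -0.026197071423510302 y 0.0002084438329612324
wrist wedge 0.72 [ 0.5948 -0.2888  0.1606] trayx 0.0005571136617043089 y -0.000984695063429532
wrist wedge_handle 0.62 [ 0.5305 -0.3092  0.204 ] trayx -0.0668559873516066 y -0.0034593287270534923
wrist clip 0.67 [ 0.5717 -0.2949  0.176 ] trayx -0.023332903901492258 y -0.0006896343405943907
```

View pics/t1.png

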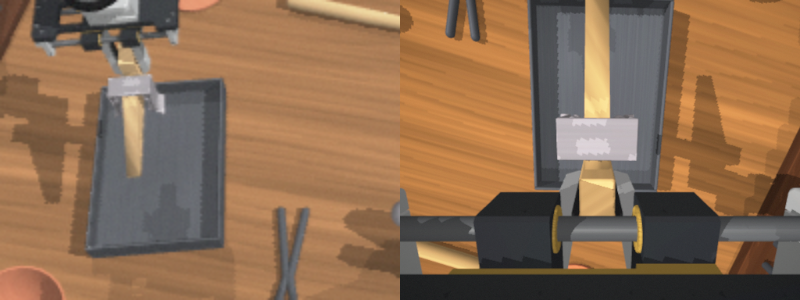

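Clip and wedge are centred over the tray and aligned with it. I'm lowering.

Request:
step_arm([
  [[0, 0, -2, 0, 0, 0, 1], [0, 0, -5, 0, 0, 0, 1], [0, 0, -8, 0, 0, 0, 1], [0, 0, -11, 0, 0, 0, 1], [0, 0, -14, 0, 0, 0, 1], [0, 0, -14, 0, 0, 0, 1], [0, 0, -14, 0, 0, 0, 1], [0, 0, -14, 0, 0, 0, 1]],
])

```text
time: 19.98
position: [0.5333, -0.3059, 0.1031]
ee_rot: [0.99, 0.139, -0.001, -0.0]
ft_force: [-0.2, -0.1, -3.0]
gripper_width: 0.0235
grip_force: 45.0
```

Request:
step_arm([
  [[0, 0, -14, 0, 0, 0, 1], [0, 0, -12, 0, 0, 0, 1], [0, 0, -10, 0, 0, 0, 1], [0, 0, -8, 0, 0, 0, 1], [0, 0, -5, 0, 0, 0, 1], [0, 0, -3, 0, 0, 0, 1], [0, 0, -2, 0, 0, 0, 1], [0, 0, -1, 0, 0, 0, 1]],
])

```text
time: 20.65
position: [0.5341, -0.3065, 0.0501]
ee_rot: [0.99, 0.139, 0.0, 0.0]
ft_force: [-0.5, -0.4, -2.5]
gripper_width: 0.0235
grip_force: 45.0
```

Request:
step_arm([
  [[0, 0, -2, 0, 0, 0, 1], [0, 0, -2, 0, 0, 0, 1], [0, 0, -2, 0, 0, 0, 1], [0, 0, -2, 0, 0, 0, 1], [0, 0, -2, 0, 0, 0, 1], [0, 0, -2, 0, 0, 0, 1], [0, 0, -2, 0, 0, 0, 1], [0, 0, -2, 0, 0, 0, 1]],
])

```text
time: 21.32
position: [0.534, -0.3064, 0.0339]
ee_rot: [0.99, 0.139, 0.0, 0.0]
ft_force: [0.4, 0.7, -0.7]
gripper_width: 0.0237
grip_force: 45.0
```

Request:
step_arm([
  [[0, 0, -1.5, 0, 0, 0, 1], [0, 0, -1.5, 0, 0, 0, 1], [0, 0, -1, 0, 0, 0, 1], [0, 0, 0, 0, 0, 0, 1]],
])

```text
time: 21.65
position: [0.5339, -0.3065, 0.0303]
ee_rot: [0.99, 0.139, 0.0, 0.0]
ft_force: [-0.3, 0.1, -0.9]
gripper_width: 0.024
grip_force: 45.0
```

Request:
step_arm([
  [[0, 0, -1, 0, 0, 0, 1], [0, 0, 0, 0, 0, 0, 0.5], [0, 0, 0, 0, 0, 0, 0.5], [0, 0, 0, 0, 0, 0, 0.5], [0, 0, 0, 0, 0, 0, 0.5], [0, 0, 0, 0, 0, 0, 0.5]],
])

```text
time: 22.15
position: [0.5339, -0.3063, 0.0289]
ee_rot: [0.99, 0.139, 0.0, 0.0]
ft_force: [-0.1, 0.2, 0.4]
gripper_width: 0.0466
grip_force: 0.0
```

Request:
step_arm([
  [[0, 0, 5, 0, 0, 0, 0.5], [0, 0, 10, 0, 0, 0, 0.5], [0, 0, 20, 0, 0, 0, 0.5], [0, 0, 30, 0, 0, 0, 0.5], [0, 0, 30, 0, 0, 0, 0.5], [0, 0, 30, 0, 0, 0, 0.5], [0, 0, 20, 0, 0, 0, 0.5], [0, 0, 0, 0, 0, 0, 0.5]],
])

```text
time: 22.82
position: [0.5366, -0.3082, 0.1805]
ee_rot: [0.99, 0.139, 0.004, 0.004]
ft_force: [0.6, -0.7, 0.4]
gripper_width: 0.0472
grip_force: 0.0
```

```bash
python3 look.py t2.png
```

```text
22.8167 [ 0.5366 -0.3082  0.1805] 16.002172751520064 [ 0.0093 -0.0068 -0.9999] [ 0.584  -0.7378  0.3528]
scene tray 0.65 [ 0.5947 -0.2918  0.0052] trayx -0.00034096451185131407 y -0.003848862585447581
scene wedge 0.86 [ 0.5937 -0.286   0.0071] trayx 0.0002453876161939591 y 0.002007432419240716
scene wedge_handle 0.72 [ 0.5253 -0.3039  0.0446] trayx -0.07045050231507667 y 0.003037552230559112
scene wedge_nose 0.9 [ 0.6792 -0.264   0.0029] trayx 0.08851503563925288 y 0.00035842123513941964
scene clip 0.73 [ 0.5715 -0.2961  0.029 ] trayx -0.02384631604342786 y -0.0017925432092290726
top tray 0.66 [ 0.5939 -0.2935  0.0011] trayx -0.0015661741137512656 y -0.005273243655039608
top wedge 0.73 [ 0.5936 -0.2908  0.0027] trayx -0.0011337196343025324 y -0.002591269918552877
top wedge_handle 0.86 [ 0.5275 -0.3107  0.0524] trayx -0.07014773627534987 y -0.004103059278631656
top wedge_nose 0.73 [ 0.6803 -0.2647  0.005 ] trayx 0.08938796227452758 y -0.0006100822957926732
top clip 0.78 [ 0.5704 -0.2989  0.0284] trayx -0.025654576994976464 y -0.00419674626452716
wrist tray 0.58 [ 0.599  -0.2975 -0.0009] trayx 0.0022793876932996767 y -0.010490681185873211
wrist wedge 0.72 [ 0.598  -0.2888  0.0067] trayx 0.0036407311119718835 y -0.0018398578668799488
wrist wedge_handle 0.66 [ 0.5287 -0.3084  0.0471] trayx -0.06837673146651954 y -0.0022073952875457576
wrist wedge_nose 0.64 [ 0.6772 -0.262   0.0027] trayx 0.08712225148499214 y 0.0028201588937131804
wrist clip 0.92 [ 0.5716 -0.2955  0.0312] trayx -0.023589609972460058 y -0.0012410887749117316
```

View pics/t2.png

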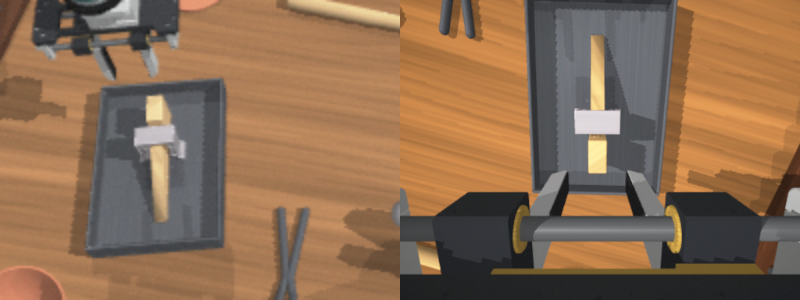

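The wedge and clip lie in the tray, with the clip standing astride the wedge at right panel (597,122), and the gripper is clear. I'm handing in.

```bash
python3 -c "
from workcell import manip; print(manip.job_done())"
```

```text
the job is handed in; nothing more can be done
None
```

The wedge spread the clip off the bar, both now lie at rest inside the tray with the gripper clear, and the job was handed in at about 23 s; no verdict was returned.

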